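Switch on the fish-tank power box under its red guard

ROBOT

A 6-joint arm with a two-finger parallel gripper is mounted at the origin on the work surface. World frame = base frame: x ahead of the robot, y to its left, z up, the work surface at z = 0. Lengths are in mm, angles in rad, forces in N, time in s.
With the tool pointing down it reaches from about 400 to 925 mm from the base axis. Payload 12.5 kg.
Tool frame: the origin (TCP) lies at the very end of the fingers, on their centre line; the grasp point (between the pads) lies 19 mm behind it (env.grip_point_offset is the distance from the TCP to the grasp point, in mm); z points along the fingers, y is the direction in which the jaws open and shut (so a half turn about z gives the same grasp; the last joint's range is limited). The gripper opens to 95 mm and grips with 3 to 60 N. Pads are 20 mm wide; open, the fingers measure 119 mm over their backs; the gripper's body (75 mm by 180 mm) begins 59 mm behind the grasp point.
Start: joints at [-1.22, 0.491, 1.559, -0, 1.092, -0.106], TCP at [275.698, -560.925, 214.661] pointing down, gripper open.
Joint ranges: [-3.1, 3.1], [-0.84, 2.19], [0.05, 2.79], [-1.13, 4.28], [0.06, 2.93], [-2.69, 2.69]. Speed limits (rad/s): [2.22, 2.22, 2.79, 3.14, 3.14, 3.14].

INTERFACE

Orientations are given as [roll, pitch, yaw] about the fixed x, y, z axes, in that order (R = Rz(yaw) Ry(pitch) Rx(roll)).
In Python, from cell import env gives the robot as it stands.
- The arm moves only by the tool drive_tool, never from a script. Its argument "commands" is a list of rows, each an object of numbers: "dx", "dy", "dz": the shift along the world's x, y, z in mm; "yaw": the turn about the world's z in degrees. In form: [{"dx": .., "dy": .., "dz": .., "yaw": ..}, ...]. A call has 1 to 5 rows; each row shifts and turns the commanded pose from where the row before left it; what a row does not reach is not made up. A row lasts 1/12 s, in which the tool goes at most 41.7 mm and 7.16 degrees, less where a joint would pass 70% of its speed; a pose out of reach is approached as far as the arm can. A call with a gripper value outside its range is refused whole. "grip" is the opening, from 0 (shut) to 1 (fully open), set as the call begins (left out, the last holds). The fingers move at their own pace and stop on an object; the grip force is fixed at half the most. Time passes only in rows, so rows that do not move let the fingers close. It gives the time, the measured TCP pose, the force and the opening at its end, in the units of the state.
- env.state(): the state, without advancing time (a new reading comes with each control period).
- env.read_camera(name): name is "scene" or "top" or "wrist"; returns the picture (420x560x3 uint8, red, green, blue); there is no depth.
- env.calibration(name): a dict with "intrinsics" (3x3 intrinsics, pixels), "rvec" (rotation vector, rad) and "tvec" (3), from world to camera coordinates, as OpenCV has them. Camera axes: x right, y down, z forward; pixel columns grow to the right and rows downward; lengths in mm; the calibration is good to about 2 mm. A picture is of the moment at which its call begins: read the wrist's pose just before it. calibration takes no time and is no camera call; for the wrist camera it gives the pose at the moment of the call.
- env.job_done(): hands the job in, once; it reports no verdict.
Trained networks look in the newest picture that a camera, given by its name, has taken for a name from the list of things; names that differ only in an ending like _2 or _b are one class to them, and where a whole thing is asked for, a point or a joint stands for the part that bears it (a point fixed in the world has none). Each returns a list of dicts, best first, with "conf" (0 to 1); they miss things now and then, are a little off and sometimes report something else, mostly with a low value. They report only what shows in the picture. A call takes as long as a camera call. They do not tell look-alikes from the thing itself.
- env.trace(query, camera): "pixels" (420x560 bool, what is visible of it) and "pixel" ([column, row] in pixels, amid what is visible of it).
- env.place_of(query, camera): "pixel" ([column, row] in pixels: a listed point, or the origin of a listed thing).
The state is a dict: "t": time; "joints": joint angles; "qvel": joint speeds; "tau": joint torques, N m; "eef_pos": TCP position; "tcp_rot": TCP orientation; "ft_force": force on the tool from outside, world axes, zero at the start; "moment": the same for the moment, N m; "opening": opening from 0.0 (shut) to 1.0 (fully open).
Only numpy, scipy, OpenCV 4.12 (cv2) and the standard library are available. Lean on these libraries where they do the work, as an engineer would, in place of code of your own. Each camera call takes 0.05 s, during which the arm holds its last target.

TASK

Switch on the box with the red guard, using the fingertips only and grasping nothing: lift the red guard by its lip until it stays leaning back, then push the toggle under it all the way over from the black dot to the green dot. Then nudge the guard forward from behind and let it drop shut by itself, with no finger on it. Do not lift or shove the box, and leave the yellow box, the glass, the mouse and the toy buggy alone.

Things in the scene. Friction and masses are not known exactly. Their poses are not given: they have to be found in the camera images.
- red_box: red switch box, a loose but weighty (1.6 kg) grey enclosure 150 (x) x 120 (y) x 40 mm high on rubber feet, with a red guard on top, the one to operate. Origin: centre of its underside, on the desk. Own x points away from the robot (towards the guard's hinge), y to the left, z up. Its toggle pivots 15 mm to -x of the origin at height 47 mm and the guard's hinge line lies 45 mm to +x at height 62 mm
- red_guard (a joint): hinge angle of the red tinted see-through guard: 0 = shut over the toggle (flat cover at height 94 mm), grows as its near lip is lifted up and back, 1.4 = fully back on its stop. 0.1 kg, no spring: its weight drops it shut below about 1.1 and holds it leaning back above that; it falls slowly, in about a second
- red_cover: the red guard's cover; origin on the hinge line at mid-width, turning with the guard; shut, its x, y, z are the box's. Flat plate 100 long x 70 wide x 4 mm, from 5 mm beyond the hinge to 95 mm on the robot's side, underside 28 mm above the hinge line; two side cheeks hang 32 mm under it; open in front. At the near end a 44 mm wide, 30 mm long, 4 mm thick red lip is bent up at 45 degrees and sticks out towards the robot
- red_lip (a point): middle of the bend where the red lip leaves the plate, on the underside: 95 mm from the hinge line towards the robot, 28 mm above it (90 mm above the desk) when shut. The lip rises from here 21 mm out and 21 mm up (its upper edge, when shut, lies at height 114 mm). Moves with the guard
- red_hinge (a point): middle of the red guard's hinge line (fixed to the box, 62 mm high)
- red_toggle (a joint): angle of the red box's toggle: 0 = off, leaning to the box's own right (-y, black dot); 0.9 = on, leaning to its left (+y, green dot), swinging about the box's x axis. Stays where it is left; about 1 N sideways at the knob (2 N half-way down) moves it. Starts between 0 and 0.15
- red_knob (a point): end of the red box's toggle, a bat lever 37 mm long from its pivot with a white knob 14 mm across and 17 mm long at its end; this point is the top centre of the knob, 80 mm high when off
- yellow_box: yellow switch box, a loose but weighty (1.6 kg) grey enclosure 150 (x) x 120 (y) x 40 mm high on rubber feet, with a yellow guard on top, otherwise the same as the red one; leave it alone. Origin: centre of its underside, on the desk. Own x points away from the robot (towards the guard's hinge), y to the left, z up. Its toggle pivots 15 mm to -x of the origin at height 47 mm and the guard's hinge line lies 45 mm to +x at height 62 mm
- yellow_guard (a joint): hinge angle of the yellow tinted see-through guard: 0 = shut over the toggle (flat cover at height 94 mm), grows as its near lip is lifted up and back, 1.4 = fully back on its stop. 0.1 kg, no spring: its weight drops it shut below about 1.1 and holds it leaning back above that; it falls slowly, in about a second
- yellow_toggle (a joint): angle of the yellow box's toggle: 0 = off, leaning to the box's own right (-y, black dot); 0.9 = on, leaning to its left (+y, green dot), swinging about the box's x axis. Stays where it is left; about 1 N sideways at the knob (2 N half-way down) moves it. Starts between 0 and 0.15
- glass_mid (a point): empty drinking glass, loose, 68 mm across the rim, 105 mm high; point at its axis half-way up (52 mm)
- mouse: black computer mouse, loose, 105 (x) x 60 (y) x 36 mm high; origin at the centre of its underside
- buggy: red toy buggy with black wheels, loose, 112 (x) x 68 (y) x 66 mm high; origin on the desk under its centre
There are look-alikes about, which are no part of the job. What is shaped like the red_box but pink is not meant.

How it is judged:
By the outcome, as a careful person would: the job done as asked, in the order asked, and still so for the second after the job is handed in, with the robot touching nothing.
It also fails if it takes over 58 s, if anything falls off the work surface, if the arm or the gripper's body presses on something with over 40 N, if the wrist force passes 120 N, or if a joint passes its speed limit or range.

## Working session

There is one attempt and no reset: what is moved stays moved. The work goes in short steps, Python scripts to look and compute and a tool call to move; the robot and the scene stay as the last step left them, time stands still between calls to the robot, and variables do not carry over. Pictures are saved under pics/ and viewed, and the job is handed in when it is done.

Besides the shell and the picture viewer there is one more tool, called after "Emit:" as name([rows], argument=value, ...), one row to a line, values as JSON. drive_tool: Moves the arm, as the interface text tells. Its arguments: {"type":"object","properties":{"commands":{"type":"array"},"grip":{"type":"number"}},"required":["commands"]}

```bash
ls; mkdir -p pics; cat > h.py <<'E'
import numpy as np, cv2
from cell import env
def save(cam,name):
    im=env.read_camera(cam); cv2.imwrite('pics/'+name+'.png',cv2.cvtColor(np.asarray(im),cv2.COLOR_RGB2BGR)); return im
def ray(cam,px):
    c=env.calibration(cam);K=np.array(c['intrinsics'],float);R,_=cv2.Rodrigues(np.array(c['rvec'],float));t=np.array(c['tvec'],float).ravel()
    d=R.T@np.linalg.inv(K)@np.array([px[0],px[1],1.]);o=-R.T@t;return o,d
def atz(cam,px,z):
    o,d=ray(cam,px);return o+d*(z-o[2])/d[2]
def proj(cam,p):
    c=env.calibration(cam);q,_=cv2.projectPoints(np.array(p,float).reshape(-1,1,3),np.array(c['rvec'],float),np.array(c['tvec'],float),np.array(c['intrinsics'],float),None);return q.reshape(-1,2)
E
python3 - <<'E'
from h import *
np.set_printoptions(precision=1,suppress=True)
for cam in('top','scene','wrist'):
    save(cam,cam+'0')
    for q in ('red_box','red_lip','red_hinge','red_knob','yellow_box','glass_mid','mouse','buggy'):
        if cam=='wrist': continue
        z={'red_box':0,'red_lip':90,'red_hinge':62,'red_knob':80,'glass_mid':52}.get(q,0)
        for r in env.place_of(q,cam)[:3]:
            print(cam,q,round(r['conf'],2),np.array(r['pixel']),atz(cam,r['pixel'],z))
print(env.state()['t'])
E
```

```text
pics
top red_box 0.83 [191.  149.7] [750.2 227.6   0. ]
top red_box 0.7 [208.1 229.6] [537.1 180.1   0. ]
top red_box 0.7 [121.7 210.9] [587.5 409.5   0. ]
top red_lip 0.94 [209.8 252.2] [478.  161.8  90. ]
top red_lip 0.91 [ 91.6 212.1] [577.7 455.2  90. ]
top red_lip 0.7 [165.  148.2] [736.6 275.7  90. ]
top red_hinge 0.88 [203.7 212.6] [577.3 182.1  62. ]
top red_hinge 0.84 [206.2 142.9] [755.2 177.3  62. ]
top red_hinge 0.67 [134.6 206.9] [592.5 357.1  62. ]
top yellow_box 0.78 [336.3 226.3] [ 544.3 -156.5    0. ]
top glass_mid 0.8 [284.  178.4] [664.3 -20.3  52. ]
top mouse 0.97 [273.2 269.5] [432.3   9.2   0. ]
top buggy 0.87 [426.2 210.1] [ 585.7 -392.4    0. ]
scene red_box 0.88 [264.8 302.6] [765.9 231.7   0. ]
scene red_box 0.75 [324.3 254.5] [531.9 162.4  -0. ]
scene red_box 0.6 [365.6 319.5] [586.4 403.7   0. ]
scene red_lip 0.93 [278.3 280.9] [746.9 261.6  90. ]
scene red_lip 0.91 [388.3 302.9] [572.  448.1  90. ]
scene red_lip 0.64 [340.5 225.9] [491.1 169.9  90. ]
scene red_hinge 0.83 [256.3 269.8] [757.7 176.3  62. ]
scene red_hinge 0.72 [316.3 248. ] [580.5 185.3  62. ]
scene red_hinge 0.72 [353.9 291.7] [596.3 361.1  62. ]
scene yellow_box 0.6 [258.5 197.9] [ 551.3 -171.1    0. ]
scene glass_mid 0.76 [251.6 222. ] [665.8 -11.4  52. ]
scene glass_mid 0.73 [341.1 224.8] [453.3 129.8  52. ]
scene mouse 0.65 [322.2 215.8] [430.2  13.1   0. ]
scene buggy 0.92 [221.4 164.8] [ 561.5 -418.8    0. ]
0.95
```

```bash
python3 -c "
import cv2
a=cv2.imread('pics/top0.png');cv2.imwrite('pics/topc.png',cv2.resize(a[110:300,60:300],None,fx=3.3,fy=3.15,interpolation=2))
a=cv2.imread('pics/scene0.png');cv2.imwrite('pics/scenec.png',cv2.resize(a[180:380,210:450],None,fx=3.3,fy=3,interpolation=2))"
```

```text
(no output)
```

View pics/top0.png

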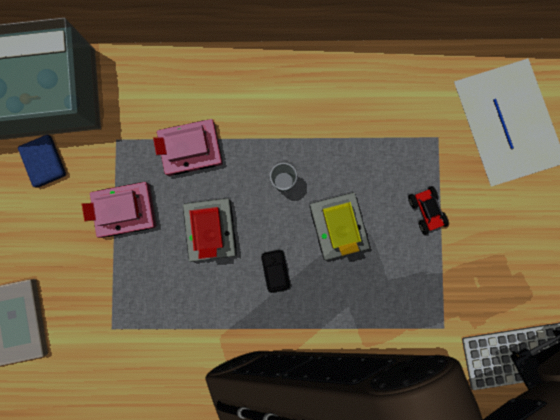

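View pics/scene0.png

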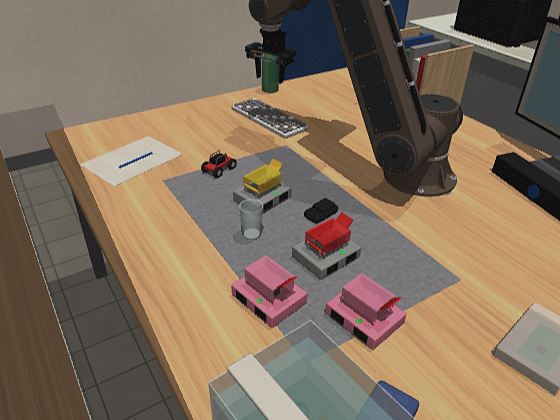

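View pics/topc.png

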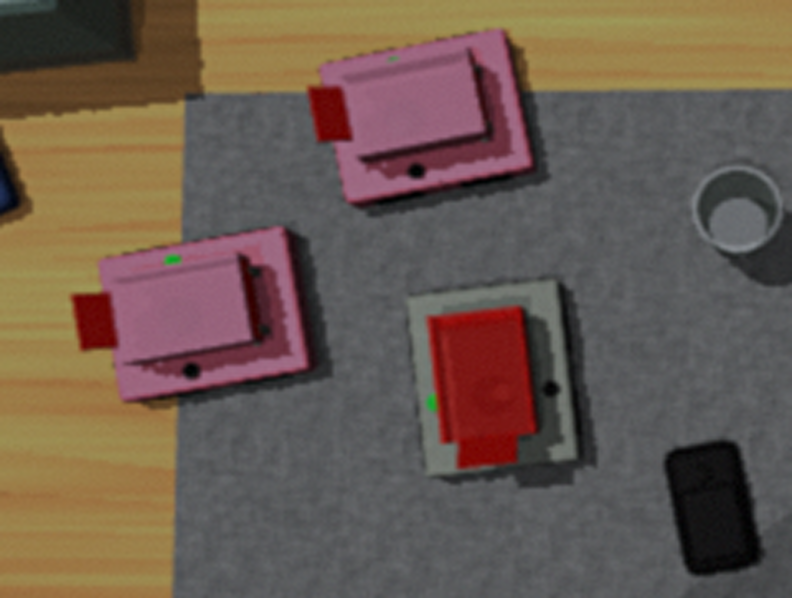

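View pics/scenec.png

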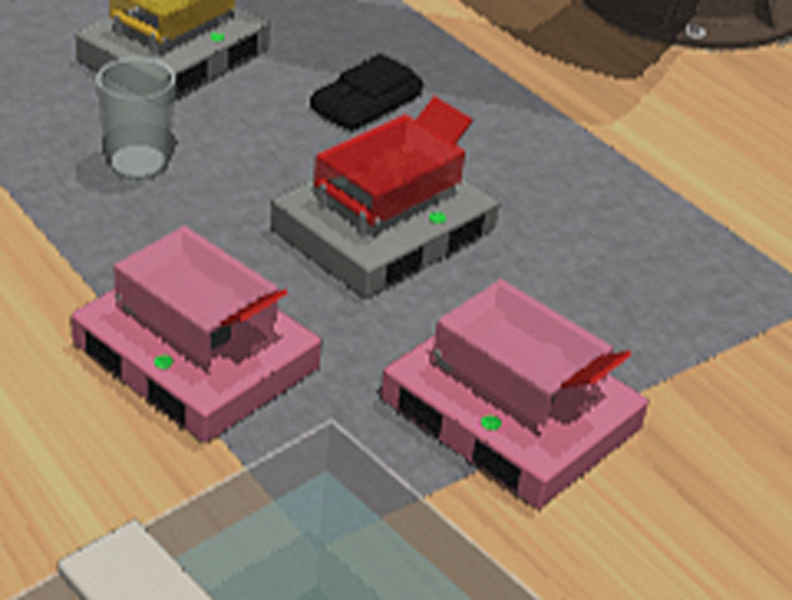

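```bash
python3 - <<'E'
from h import *
np.set_printoptions(precision=2,suppress=True)
c=[(408,298),(560,278),(580,462),(425,476)]
P=np.array([atz('top',(60+x/3.3-.35,110+y/3.15-.35),40) for x,y in c]);print(P, P.mean(0))
for i in range(4): d=P[(i+1)%4]-P[i];print(np.linalg.norm(d),d[:2])
# fit
from scipy.optimize import least_squares
M=np.array([(75,60,40),(75,-60,40),(-75,-60,40),(-75,60,40)])
def T(p,m):
    a=p[2];return np.array(m)@np.array([[np.cos(a),np.sin(a),0],[-np.sin(a),np.cos(a),0],[0,0,1]])+[p[0],p[1],0]
r=least_squares(lambda p:(T(p,M)-P)[:,:2].ravel(),[537,175,.1]);print('top corners',r.x,r.fun)
# scene corners: hinge-left (368,296 is bottom) top: near  in crop
sc=[(270,203),(498,190),(362,265)]
S=np.array([atz('scene',(210+x/3.3,180+y/3),40) for x,y in sc]);print(S)
# green/black dots
print('green',atz('top',(60+432/3.3,110+403/3.15),40),'black',atz('top',(60+550/3.3,110+388/3.15),40))
s=env.state();print(s['tcp_rot'],s['eef_pos'],s['t'],s['opening'],s['ft_force'])
E
```

```text
[[600.65 238.33  40.  ]
 [616.41 120.1   40.  ]
 [467.27 103.99  40.  ]
 [456.45 223.43  40.  ]] [535.19 171.46  40.  ]
119.27550310220259 [  15.76 -118.23]
150.00180287700883 [-149.13  -16.11]
119.92515191049783 [-10.83 119.44]
144.9690322841774 [144.2  14.9]
top corners [535.19 171.46   0.11] [ 2.66  0.85 -0.2  -0.23 -0.19 -0.24 -2.27 -0.38]
[[620.65 129.82  40.  ]
 [447.16 212.07  40.  ]
 [603.6  234.95  40.  ]]
green [514.32 217.77  40.  ] black [526.07 126.52  40.  ]
[3.14 0.   0.46] [ 275.71 -560.91  214.64] 0.95 0.9970499370701048 [-0.08  0.71  0.43]
```

Emit:
drive_tool([
  {"dx": 19, "dy": 30, "yaw": -5},
  {"dx": 19, "dy": 30, "yaw": -5},
  {"dx": 19, "dy": 30, "yaw": -5},
  {"dx": 19, "dy": 30, "yaw": -5},
  {"dx": 19, "dy": 30},
], grip=0)

```text
invalid input
```

Emit:
drive_tool([
  {"dx": 19, "dy": 30},
  {"dx": 19, "dy": 30},
  {"dx": 19, "dy": 30},
  {"dx": 19, "dy": 30},
  {"dx": 19, "dy": 30},
])

```text
invalid input
```

Emit:
drive_tool([
  {"dx": 19, "dy": 30},
  {"dx": 19, "dy": 30},
  {"dx": -7, "dy": 36},
  {"dx": -7, "dy": 36},
  {"dx": -7, "dy": 36},
])

```text
invalid input
```

Emit:
drive_tool([
  {"dx": -7, "dy": 36},
  {"dx": -7, "dy": 36},
  {"dx": -7, "dy": 36},
  {"dx": -7, "dy": 36},
  {"dx": -7, "dy": 36},
])

```text
invalid input
```

Emit:
drive_tool([
  {"dx": 19, "dy": 30, "dz": 0, "yaw": -5},
  {"dx": 19, "dy": 30, "dz": 0, "yaw": -5},
  {"dx": 19, "dy": 30, "dz": 0, "yaw": -5},
  {"dx": 19, "dy": 30, "dz": 0, "yaw": -5},
  {"dx": 19, "dy": 30, "dz": 0, "yaw": 0},
], grip=0)

```text
t: 1.37
eef_pos: [371.3, -409.5, 214.7]
tcp_rot: [3.141, -0.0, 0.102]
ft_force: [0.5, -1.0, -0.1]
opening: 0.709
```

Emit:
drive_tool([
  {"dx": 19, "dy": 30, "dz": 0, "yaw": 0},
  {"dx": 19, "dy": 30, "dz": 0, "yaw": 0},
  {"dx": 19, "dy": 30, "dz": 0, "yaw": 0},
  {"dx": 19, "dy": 30, "dz": 0, "yaw": 0},
  {"dx": 19, "dy": 30, "dz": 0, "yaw": 0},
])

```text
t: 1.78
eef_pos: [466.4, -259.4, 214.9]
tcp_rot: [3.141, -0.0, 0.108]
ft_force: [0.6, 0.2, 0.9]
opening: 0.355
```

Emit:
drive_tool([
  {"dx": 19, "dy": 30, "dz": 0, "yaw": 0},
  {"dx": 19, "dy": 30, "dz": 0, "yaw": 0},
  {"dx": -7, "dy": 36, "dz": 0, "yaw": 0},
  {"dx": -7, "dy": 36, "dz": 0, "yaw": 0},
  {"dx": -7, "dy": 36, "dz": 0, "yaw": 0},
])

```text
t: 2.2
eef_pos: [482.3, -91.3, 214.5]
tcp_rot: [3.142, 0.0, 0.108]
ft_force: [1.2, 0.5, -0.5]
opening: 0.023
```

Emit:
drive_tool([
  {"dx": -7, "dy": 36, "dz": 0, "yaw": 0},
  {"dx": -7, "dy": 36, "dz": 0, "yaw": 0},
  {"dx": -7, "dy": 36, "dz": 0, "yaw": 0},
  {"dx": -7, "dy": 36, "dz": 0, "yaw": 0},
  {"dx": -7, "dy": 36, "dz": 0, "yaw": 0},
])

```text
t: 2.62
eef_pos: [447.1, 88.7, 214.9]
tcp_rot: [3.141, -0.001, 0.108]
ft_force: [1.0, -0.9, -0.3]
opening: 0.003
```

Emit:
drive_tool([
  {"dx": -9, "dy": 36, "dz": 0, "yaw": 0},
  {"dx": -9, "dy": 35, "dz": 0, "yaw": 0},
  {"dx": 0, "dy": 0, "dz": 0, "yaw": 0},
])

```text
t: 2.87
eef_pos: [428.1, 162.4, 214.9]
tcp_rot: [-3.141, -0.0, 0.112]
ft_force: [-0.5, 0.6, -0.2]
opening: 0.003
```

```bash
python3 - <<'E'
from h import *
np.set_printoptions(precision=1,suppress=True)
print(env.state()['eef_pos'])
save('wrist','w1')
for q,z in (('red_lip',90),('red_hinge',62),('red_knob',80),('red_box',0)):
    for r in env.place_of(q,'wrist')[:2]: print(q,round(r['conf'],2),np.array(r['pixel']),atz('wrist',r['pixel'],z))
save('top','t1')
for q,z in (('red_lip',90),('red_hinge',62)):
    for r in env.place_of(q,'top')[:3]: print(q,round(r['conf'],2),np.array(r['pixel']),atz('top',r['pixel'],z))
E
```

```text
[428.1 162.4 214.9]
red_lip 0.86 [278.2 145.6] [486.4 163.6  90. ]
red_hinge 0.85 [278.3  49.8] [577.9 172.6  62. ]
red_hinge 0.65 [95.9  6.5] [595.9 351.1  62. ]
red_box 0.9 [278.9 102.4] [534.  165.3   0. ]
red_box 0.87 [87.8 30.1] [589. 396.   0.]
red_lip 0.87 [ 91.8 207.9] [588.2 455.   90. ]
red_lip 0.72 [207.  253.2] [475.6 168.6  90. ]
red_lip 0.72 [163.2 149.2] [734.1 280.1  90. ]
red_hinge 0.84 [203.3 209.9] [584.1 183.2  62. ]
red_hinge 0.81 [205.4 141.1] [759.9 179.4  62. ]
red_hinge 0.78 [132.6 206.3] [594.1 362.2  62. ]
```

View pics/w1.png

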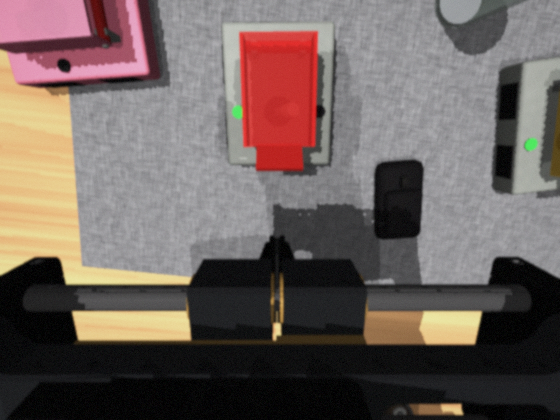

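```bash
python3 - <<'E'
from h import *
np.set_printoptions(precision=1,suppress=True)
P=[atz('wrist',p,40) for p in [(223,24),(334,24),(331,164),(229,164)]]
print(np.array(P),np.mean(P,0))
print(atz('wrist',(237.5,111.5),40),atz('wrist',(319.5,111.5),40))
for m in [(256,147),(302,147),]:print('bend',atz('wrist',m,92))
for m in [(257,170),(303,170),]:print('liptop',atz('wrist',m,114))
E
```

```text
[[601.1 231.4  40. ]
 [613.5 116.5  40. ]
 [469.7  96.8  40. ]
 [456.8 216.   40. ]] [535.3 165.2  40. ]
[516.4 210.2  40. ] [526.3 118.8  40. ]
bend [483.5 182.9  92. ]
bend [488.4 138.   92. ]
liptop [464.4 178.8 114. ]
liptop [468.9 136.3 114. ]
```

Emit:
drive_tool([
  {"dx": 0, "dy": 0, "dz": -40, "yaw": 0},
  {"dx": 0, "dy": 0, "dz": -40, "yaw": 0},
  {"dx": 0, "dy": 0, "dz": -32, "yaw": 0},
  {"dx": 16, "dy": 1, "dz": 0, "yaw": 0},
  {"dx": 0, "dy": 0, "dz": 0, "yaw": 0},
])

```text
t: 3.68
eef_pos: [447.3, 158.4, 101.3]
tcp_rot: [3.141, 0.001, 0.106]
ft_force: [1.1, 0.5, 0.9]
opening: 0.005
```

```bash
python3 - <<'E'
from h import *
im=save('wrist','w2'); print(env.state()['eef_pos'],env.state()['ft_force'])
im=save('scene','s2');cv2.imwrite('pics/s2c.png',cv2.resize(cv2.cvtColor(im[150:290,260:420],4),None,fx=4.5,fy=4.2,interpolation=2))
E
```

```text
[446.59187432 158.46665991 102.17415396] [-0.27704889 -0.03818383 -0.60406858]
```

View pics/w2.png

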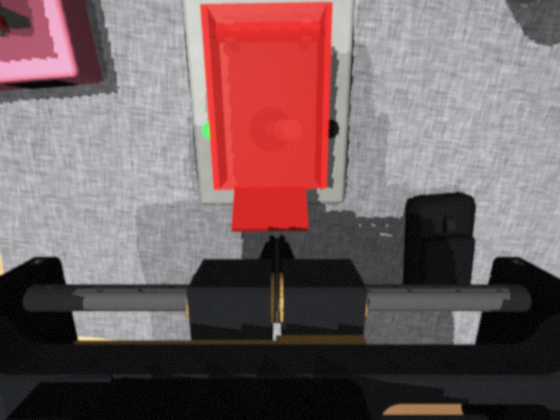

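View pics/s2c.png

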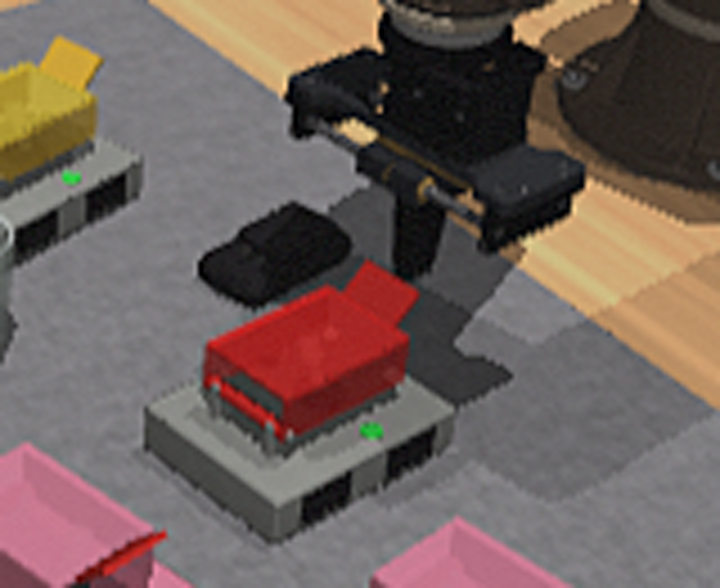

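Emit:
drive_tool([
  {"dx": 5, "dy": 4, "dz": 0, "yaw": 0},
  {"dx": 3, "dy": 0, "dz": 0, "yaw": 0},
  {"dx": 4, "dy": 0, "dz": 3, "yaw": 0},
  {"dx": 4, "dy": 1, "dz": 6, "yaw": 0},
  {"dx": 4, "dy": 0, "dz": 7, "yaw": 0},
])

```text
t: 4.2
eef_pos: [463.0, 164.0, 118.9]
tcp_rot: [3.141, 0.006, 0.108]
ft_force: [-11.2, 2.4, 6.8]
opening: 0.004
```

```bash
python3 - <<'E'
from h import *
im=save('wrist','w3'); print(env.state()['eef_pos'],env.state()['ft_force'])
im=save('scene','s3');cv2.imwrite('pics/s3c.png',cv2.resize(cv2.cvtColor(im[150:290,260:420],4),None,fx=4.5,fy=4.2,interpolation=2))
E
```

```text
[464.06582593 164.16957744 120.31032921] [-14.90643559   0.13016145  10.42657714]
```

View pics/s3c.png

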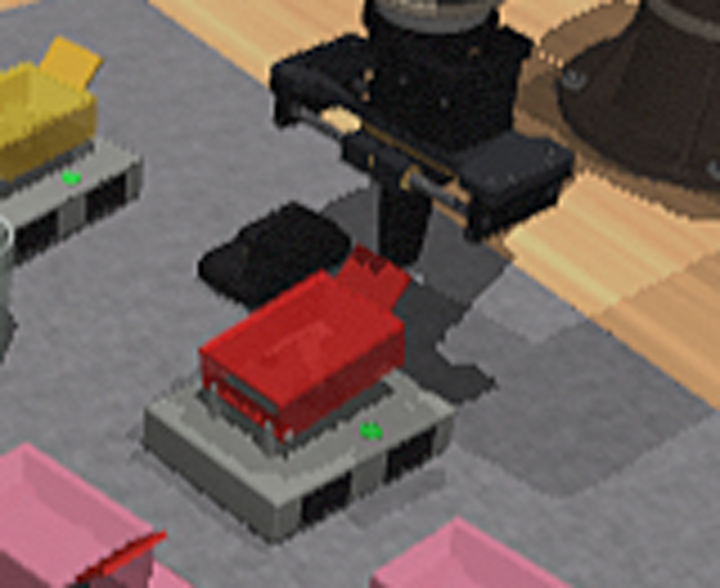

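Emit:
drive_tool([
  {"dx": -1, "dy": 0, "dz": 6, "yaw": 0},
  {"dx": 0, "dy": 0, "dz": 5, "yaw": 0},
])

```text
t: 4.47
eef_pos: [464.7, 164.2, 130.6]
tcp_rot: [3.142, -0.001, 0.108]
ft_force: [-0.7, 0.6, -0.5]
opening: 0.006
```

```bash
python3 - <<'E'
from h import *
print(env.state()['eef_pos'],env.state()['ft_force'])
im=save('scene','s4');cv2.imwrite('pics/s4c.png',cv2.resize(cv2.cvtColor(im[150:290,260:420],4),None,fx=4.5,fy=4.2,interpolation=2))
E
```

```text
[464.67706045 164.20163762 130.60727398] [-0.69669958  0.60482618 -0.51702586]
```

View pics/s4c.png

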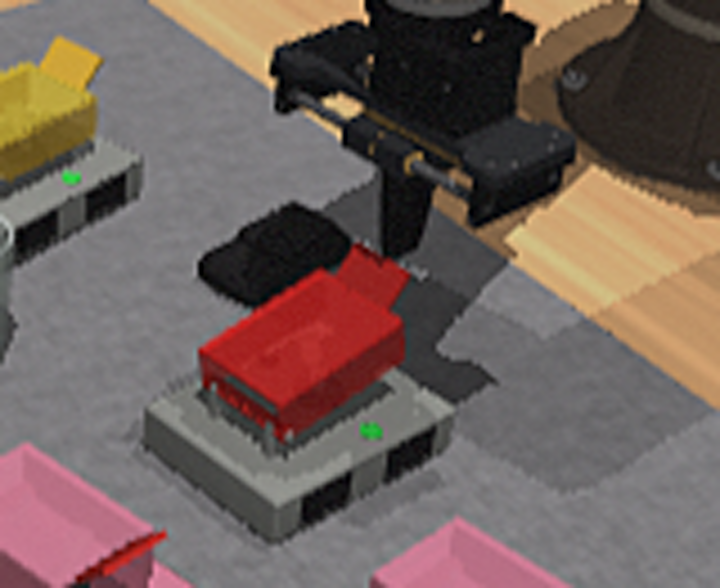

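```bash
cat >> h.py <<'E'
B=[535.3,169.5,.108]
def own(m,B=None):
    B=B or globals()['B'];a=B[2];m=np.atleast_2d(np.array(m,float))
    return np.c_[B[0]+m[:,0]*np.cos(a)-m[:,1]*np.sin(a),B[1]+m[:,0]*np.sin(a)+m[:,1]*np.cos(a),m[:,2]]
def inv(p,B=None):
    B=B or globals()['B'];a=B[2];x,y=p[0]-B[0],p[1]-B[1]
    return np.array([x*np.cos(a)+y*np.sin(a),-x*np.sin(a)+y*np.cos(a),p[2]])
def cov(s,y,h,th):
    return (45-(s*np.cos(th)-h*np.sin(th)),y,62+s*np.sin(th)+h*np.cos(th))
def overlay(cam,im,th,name,crop,B=None,sc=4):
    im=cv2.cvtColor(im,4).copy();x0,y0,x1,y1=crop
    im=cv2.resize(im[y0:y1,x0:x1],None,fx=sc,fy=sc,interpolation=2)
    def pl(pts,col):
        q=((proj(cam,own(pts,B))-[x0-.5,y0-.5])*sc).astype(int);cv2.polylines(im,[q.reshape(-1,1,2)],True,col,1)
    pl([(75,60,40),(75,-60,40),(-75,-60,40),(-75,60,40)],(255,255,0))
    pl([cov(-5,35,32,th),cov(95,35,32,th),cov(95,-35,32,th),cov(-5,-35,32,th)],(0,255,0))
    pl([cov(95,22,30,th),cov(116,22,51,th),cov(116,-22,51,th),cov(95,-22,30,th)],(255,255,255))
    cv2.imwrite('pics/'+name+'.png',im)
E
python3 - <<'E'
from h import *
im=cv2.imread('pics/scene0.png')[:,:,::-1].copy();overlay('scene',im,0,'o0',(260,170,420,290))
im=cv2.imread('pics/s4.png')[:,:,::-1].copy();overlay('scene',im,.17,'o4',(260,170,420,290))
E
```

```text
(no output)
```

View pics/o0.png

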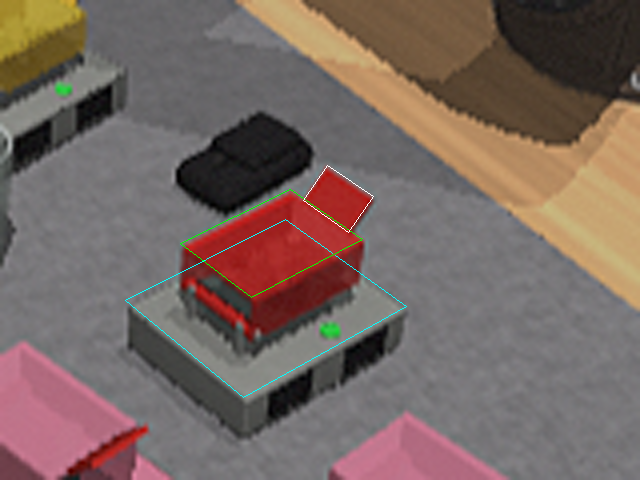

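View pics/o4.png

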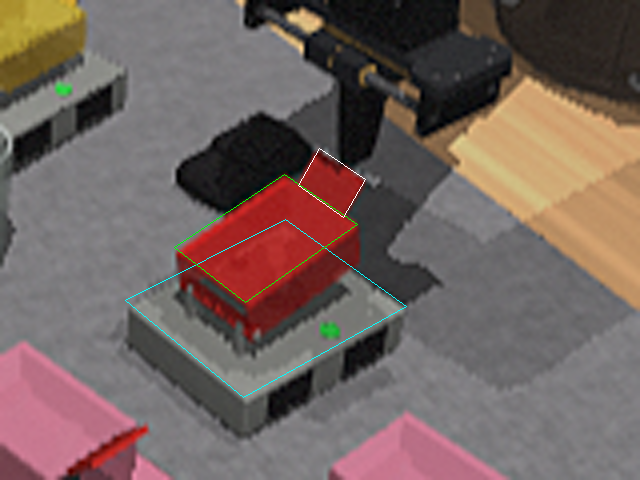

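Emit:
drive_tool([
  {"dx": 4, "dy": 0, "dz": 6, "yaw": 0},
  {"dx": 5, "dy": 1, "dz": 6, "yaw": 0},
  {"dx": 5, "dy": 0, "dz": 5, "yaw": 0},
  {"dx": 6, "dy": 1, "dz": 4, "yaw": 0},
])

```text
t: 4.85
eef_pos: [485.4, 166.1, 151.5]
tcp_rot: [3.142, -0.001, 0.108]
ft_force: [-1.5, 0.1, 1.7]
opening: 0.002
```

```bash
python3 - <<'E'
from h import *
print(inv(env.state()['eef_pos']),env.state()['ft_force'])
im=env.read_camera('scene');overlay('scene',im,.44,'o5',(260,170,420,290))
E
```

```text
[-49.98095306   1.99003096 151.52172395] [-1.48752022  0.12801763  1.70437704]
```

View pics/o5.png

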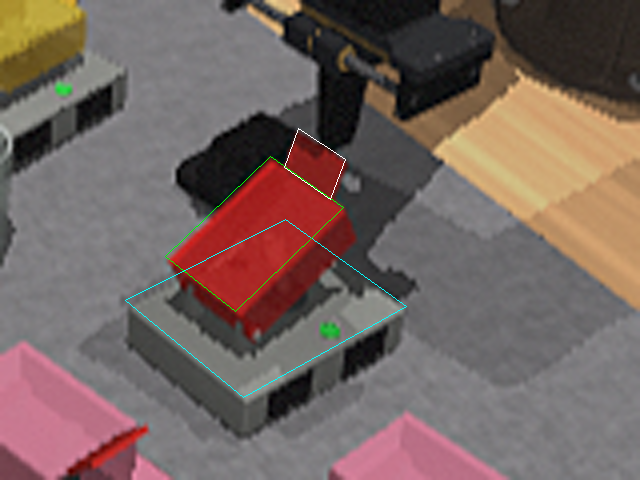

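Emit:
drive_tool([
  {"dx": 7, "dy": 1, "dz": 2, "yaw": 0},
  {"dx": 8, "dy": 1, "dz": 1, "yaw": 0},
  {"dx": 8, "dy": 1, "dz": 0, "yaw": 0},
  {"dx": 8, "dy": 1, "dz": -1, "yaw": 0},
  {"dx": 8, "dy": 0, "dz": -2, "yaw": 0},
])

```text
t: 5.32
eef_pos: [524.8, 170.3, 150.4]
tcp_rot: [3.142, -0.0, 0.108]
ft_force: [-0.9, 0.3, 1.2]
opening: 0.005
```

Emit:
drive_tool([
  {"dx": 8, "dy": 1, "dz": -2, "yaw": 0},
  {"dx": 8, "dy": 1, "dz": -2, "yaw": 0},
  {"dx": 8, "dy": 1, "dz": 0, "yaw": 0},
])

```text
t: 5.57
eef_pos: [548.4, 173.1, 146.0]
tcp_rot: [3.141, 0.001, 0.108]
ft_force: [-0.6, 1.6, -0.4]
opening: 0.007
```

```bash
python3 - <<'E'
from h import *
print(inv(env.state()['eef_pos']),env.state()['ft_force'])
im=env.read_camera('scene');overlay('scene',im,1.05,'o6',(260,170,420,290))
E
```

```text
[ 13.37991854   2.15504355 145.95347433] [-0.6473936   1.5554321  -0.40367235]
```

View pics/o6.png

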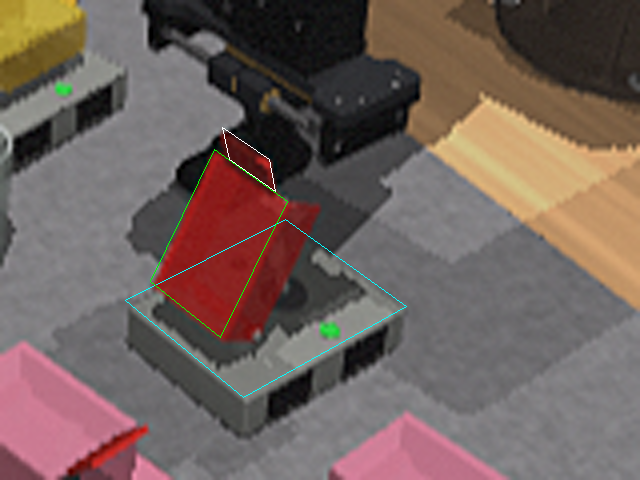

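Emit:
drive_tool([
  {"dx": 7, "dy": 1, "dz": 0, "yaw": 0},
  {"dx": 7, "dy": 1, "dz": 0, "yaw": 0},
  {"dx": 6, "dy": 0, "dz": 0, "yaw": 0},
  {"dx": 5, "dy": 1, "dz": 0, "yaw": 0},
  {"dx": 3, "dy": 0, "dz": 0, "yaw": 0},
])

```text
t: 6.03
eef_pos: [576.4, 176.2, 146.7]
tcp_rot: [3.142, -0.0, 0.108]
ft_force: [0.9, 0.2, 0.3]
opening: 0.008
```

Emit:
drive_tool([
  {"dx": 2, "dy": 0, "dz": 0, "yaw": 0},
])

```text
t: 6.12
eef_pos: [578.1, 176.1, 146.6]
tcp_rot: [3.142, -0.0, 0.108]
ft_force: [-0.1, -0.6, -1.1]
opening: 0.004
```

```bash
python3 - <<'E'
from h import *
print(inv(env.state()['eef_pos']),env.state()['ft_force'])
im=env.read_camera('scene');overlay('scene',im,1.38,'o7',(260,170,420,290))
E
```

```text
[ 43.26025087   1.93406509 146.63201153] [-0.06006714 -0.55268552 -1.07765129]
```

View pics/o7.png

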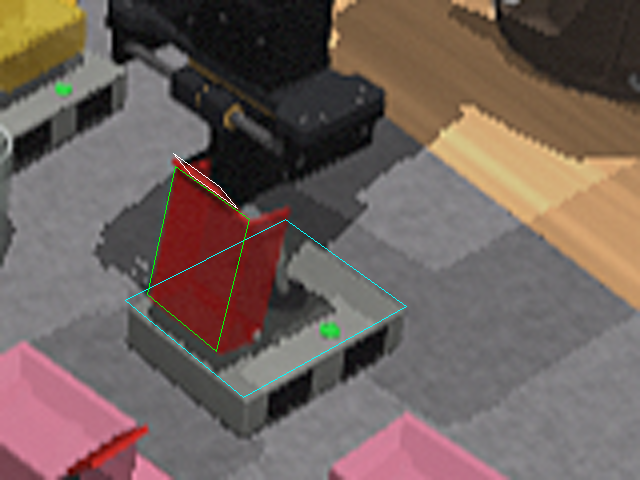

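Emit:
drive_tool([
  {"dx": -22, "dy": -2, "dz": 0, "yaw": 0},
  {"dx": -22, "dy": -2, "dz": 0, "yaw": 0},
  {"dx": -21, "dy": -3, "dz": 0, "yaw": 0},
  {"dx": 3, "dy": -26, "dz": 0, "yaw": 0},
  {"dx": 3, "dy": -26, "dz": 0, "yaw": 0},
])

```text
t: 6.58
eef_pos: [517.6, 117.3, 147.0]
tcp_rot: [3.142, -0.0, 0.11]
ft_force: [1.0, 0.4, 0.2]
opening: 0.005
```

```bash
python3 - <<'E'
from h import *
np.set_printoptions(precision=1,suppress=True)
im=save('wrist','w8')
print(env.state()['t'],inv(env.state()['eef_pos']),env.state()['ft_force'])
for r in env.place_of('red_knob','wrist')[:2]: print(r['conf'],r['pixel'],inv(atz('wrist',r['pixel'],80)))
im=env.read_camera('scene');overlay('scene',im,1.4,'o8',(260,170,420,290))
for r in env.place_of('red_knob','scene')[:2]: print(r['conf'],r['pixel'],inv(atz('scene',r['pixel'],80)))
env.read_camera('top')
for r in env.place_of('red_knob','top')[:2]: print(r['conf'],r['pixel'],inv(atz('top',r['pixel'],80)))
E
```

```text
6.6333 [-22.6 -53.9 147. ] [ 1.2 -2.2  0.6]
0.89 [232.5, 211.4] [-16.1 -15.6  80. ]
0.6 [326.1, 228.9] [-12.9 -17.6  80. ]
```

View pics/o8.png

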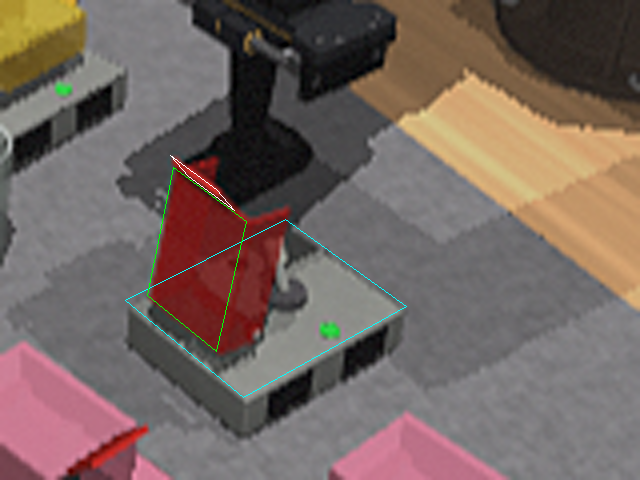

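View pics/w8.png

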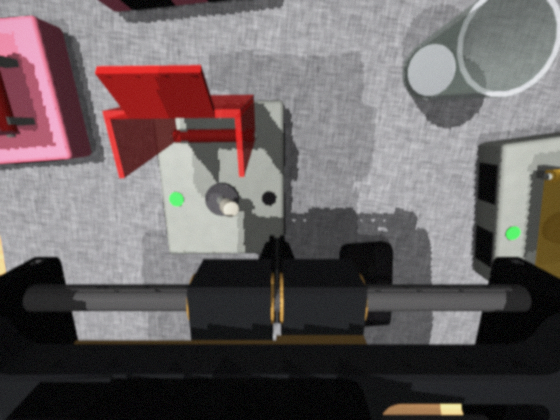

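Emit:
drive_tool([
  {"dx": 0, "dy": 0, "dz": -30, "yaw": 0},
  {"dx": 0, "dy": 0, "dz": -30, "yaw": 0},
  {"dx": 0, "dy": 0, "dz": -18, "yaw": 0},
  {"dx": 0, "dy": 0, "dz": 0, "yaw": 0},
  {"dx": -1, "dy": 10, "dz": 0, "yaw": 0},
])

```text
t: 7.3
eef_pos: [517.5, 127.0, 68.3]
tcp_rot: [3.141, 0.002, 0.107]
ft_force: [0.2, -0.2, 0.3]
opening: 0.003
```

Emit:
drive_tool([
  {"dx": -1, "dy": 6, "dz": 0, "yaw": 0},
  {"dx": 0, "dy": 5, "dz": 0, "yaw": 0},
  {"dx": -1, "dy": 5, "dz": 0, "yaw": 0},
  {"dx": 0, "dy": 5, "dz": 0, "yaw": 0},
  {"dx": -1, "dy": 5, "dz": 0, "yaw": 0},
])

```text
t: 7.72
eef_pos: [515.9, 152.7, 71.5]
tcp_rot: [3.14, -0.004, 0.109]
ft_force: [-5.9, -17.1, 42.3]
opening: 0.007
```

```bash
python3 - <<'E'
from h import *
im=save('wrist','w9')
print(env.state()['t'],inv(env.state()['eef_pos']),env.state()['ft_force'])
im=env.read_camera('scene');overlay('scene',im,1.4,'o9',(260,170,420,290))
E
```

```text
7.7667 [-21.17595738 -13.92635096  71.8661827 ] [ -5.56457489 -10.6116132   32.45792158]
```

View pics/o9.png

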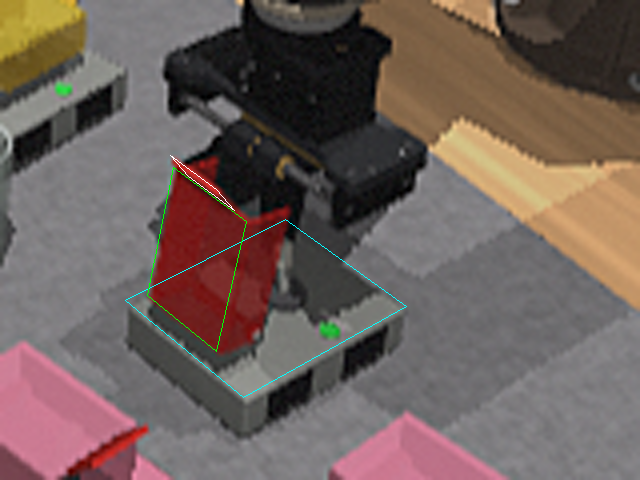

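View pics/w9.png

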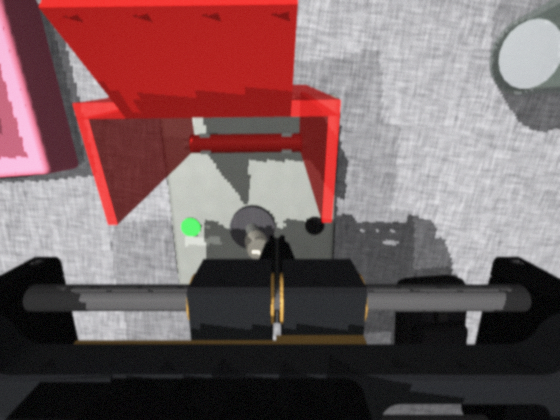

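Emit:
drive_tool([
  {"dx": 1, "dy": -5, "dz": 0, "yaw": 0},
  {"dx": 1, "dy": -9, "dz": 0, "yaw": 0},
  {"dx": 0, "dy": -8, "dz": 0, "yaw": 0},
  {"dx": 0, "dy": 0, "dz": 0, "yaw": 0},
])

```text
t: 8.15
eef_pos: [516.8, 130.1, 68.9]
tcp_rot: [3.141, -0.0, 0.107]
ft_force: [1.0, -0.8, 0.6]
opening: 0.004
```

```bash
python3 - <<'E'
from h import *
im=save('wrist','w10')
cv2.imwrite('pics/w10c.png',cv2.resize(cv2.cvtColor(im[90:270,160:360],4),None,fx=4,fy=3.3,interpolation=2))
print(env.state()['t'],inv(env.state()['eef_pos']),env.state()['ft_force'])
im=env.read_camera('scene');overlay('scene',im,1.4,'o10',(260,170,420,290))
E
```

```text
8.2 [-22.62799719 -36.68674842  68.81535868] [-0.25702085 -0.25624623  0.06677977]
```

View pics/o10.png

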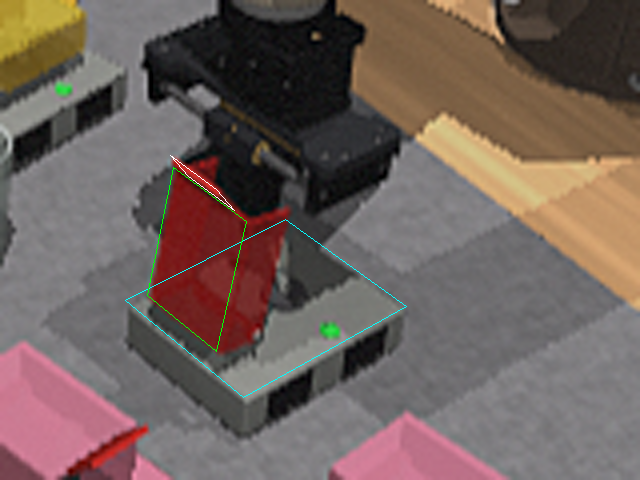

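View pics/w10c.png

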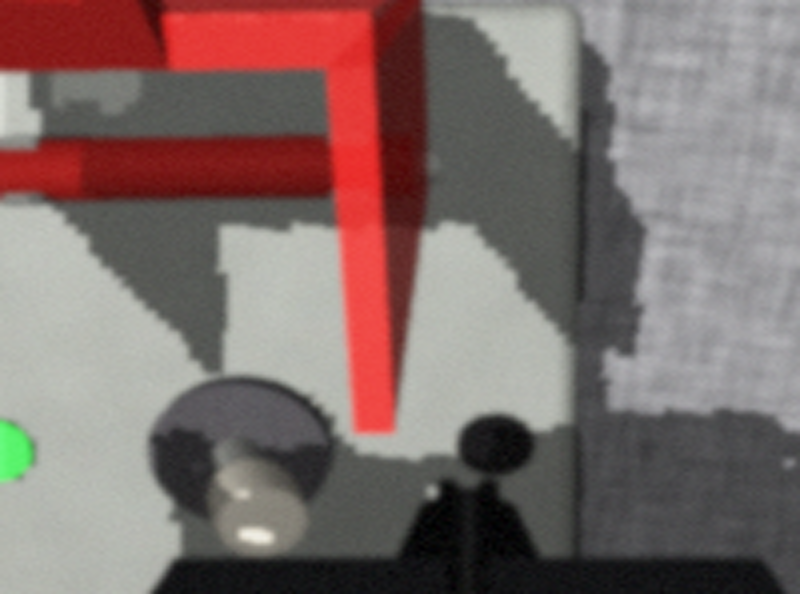

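Emit:
drive_tool([
  {"dx": 1, "dy": -4, "dz": 0, "yaw": 0},
  {"dx": 2, "dy": 0, "dz": -8, "yaw": 0},
  {"dx": 0, "dy": 0, "dz": -7, "yaw": 0},
  {"dx": 0, "dy": 0, "dz": 0, "yaw": 0},
])

```text
t: 8.58
eef_pos: [519.1, 127.0, 51.9]
tcp_rot: [3.141, 0.002, 0.108]
ft_force: [0.3, -0.8, 0.3]
opening: 0.007
```

Emit:
drive_tool([
  {"dx": 0, "dy": 5, "dz": 0, "yaw": 0},
  {"dx": -1, "dy": 5, "dz": 0, "yaw": 0},
  {"dx": 0, "dy": 5, "dz": 0, "yaw": 0},
  {"dx": -1, "dy": 4, "dz": 0, "yaw": 0},
])

```text
t: 8.92
eef_pos: [517.9, 146.9, 53.9]
tcp_rot: [3.141, -0.001, 0.108]
ft_force: [-0.6, -1.9, 2.7]
opening: 0.007
```

Emit:
drive_tool([
  {"dx": 0, "dy": 3, "dz": 0, "yaw": 0},
  {"dx": 0, "dy": 3, "dz": 0, "yaw": 0},
])

```text
t: 9.08
eef_pos: [517.7, 152.5, 53.9]
tcp_rot: [3.141, -0.0, 0.108]
ft_force: [-0.9, -1.7, 1.2]
opening: 0.007
```

```bash
python3 - <<'E'
from h import *
im=save('wrist','w11')
cv2.imwrite('pics/w11c.png',cv2.resize(cv2.cvtColor(im[90:270,160:360],4),None,fx=4,fy=3.3,interpolation=2))
print(env.state()['t'],inv(env.state()['eef_pos']),env.state()['ft_force'])
im=env.read_camera('scene');overlay('scene',im,1.4,'o11',(260,170,420,290))
E
```

```text
9.1333 [-19.28544148 -14.65433     53.87961106] [-0.47106838 -0.68780432  0.71993753]
```

View pics/o11.png

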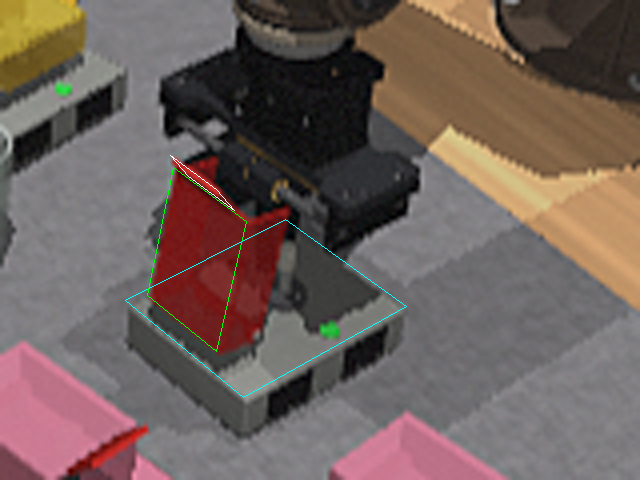

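View pics/w11c.png

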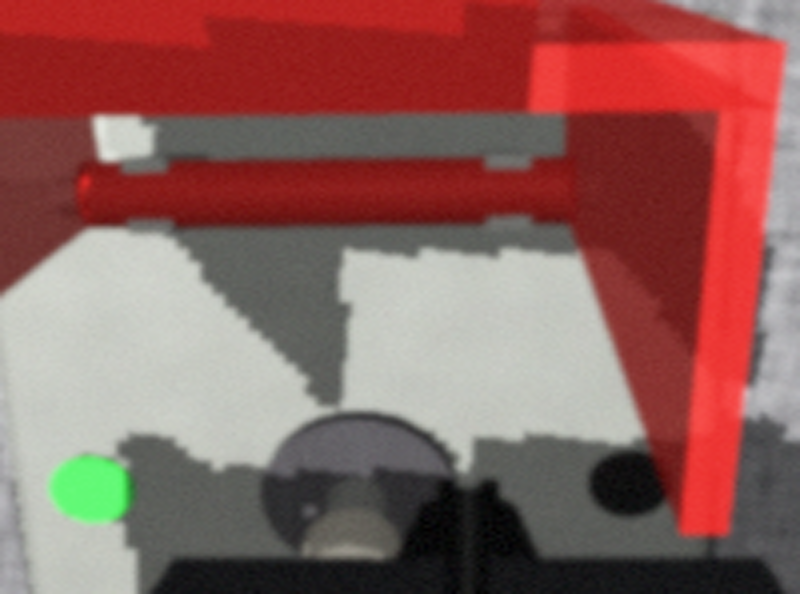

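Emit:
drive_tool([
  {"dx": 0, "dy": 3, "dz": 0, "yaw": 0},
  {"dx": -1, "dy": 3, "dz": 0, "yaw": 0},
])

```text
t: 9.35
eef_pos: [516.9, 158.1, 53.7]
tcp_rot: [3.141, -0.0, 0.107]
ft_force: [1.0, -0.9, 0.9]
opening: 0.005
```

Emit:
drive_tool([
  {"dx": 0, "dy": 2, "dz": 0, "yaw": 0},
  {"dx": 0, "dy": 2, "dz": 0, "yaw": 0},
])

```text
t: 9.52
eef_pos: [516.6, 162.2, 53.7]
tcp_rot: [3.141, 0.0, 0.108]
ft_force: [-0.9, -2.1, 1.5]
opening: 0.006
```

```bash
python3 - <<'E'
from h import *
im=save('wrist','w12')
cv2.imwrite('pics/w12c.png',cv2.resize(cv2.cvtColor(im[90:270,160:360],4),None,fx=4,fy=3.3,interpolation=2))
print(env.state()['t'],inv(env.state()['eef_pos']),env.state()['ft_force'])
im=env.read_camera('scene');overlay('scene',im,1.4,'o12',(260,170,420,290))
E
```

```text
9.5667 [-19.35505953  -4.98011042  53.68003379] [-0.21653296 -1.0749776   0.48399723]
```

View pics/o12.png

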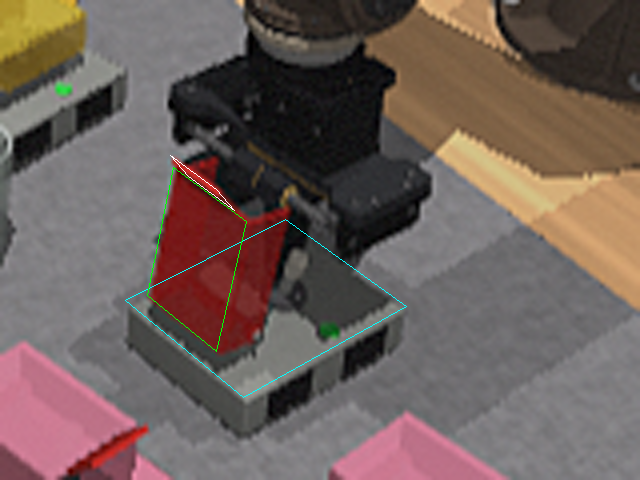

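View pics/w12c.png

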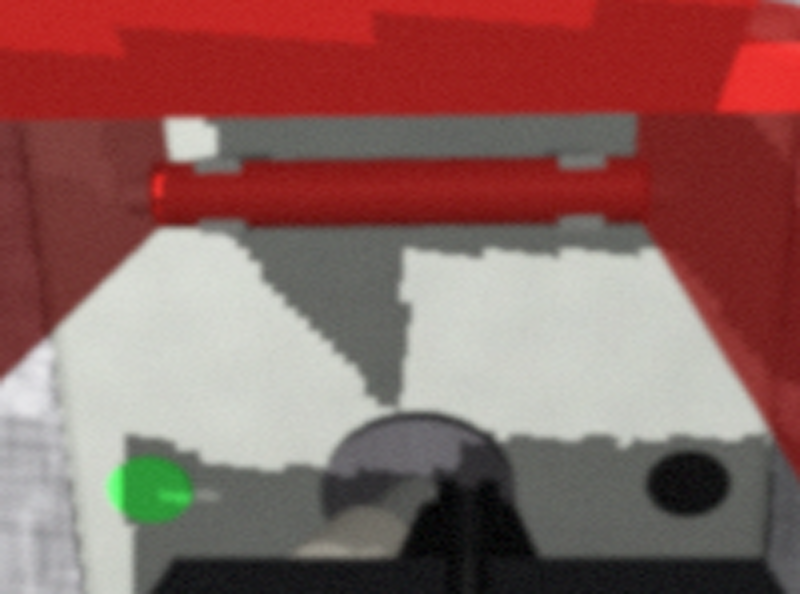

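Emit:
drive_tool([
  {"dx": 0, "dy": 2, "dz": 0, "yaw": 0},
  {"dx": 0, "dy": 0, "dz": 0, "yaw": 0},
])

```text
t: 9.78
eef_pos: [516.5, 164.2, 53.6]
tcp_rot: [3.141, 0.0, 0.108]
ft_force: [-0.3, -1.2, 0.9]
opening: 0.006
```

Emit:
drive_tool([
  {"dx": 0, "dy": 2, "dz": 0, "yaw": 0},
  {"dx": 0, "dy": 0, "dz": 0, "yaw": 0},
])

```text
t: 9.95
eef_pos: [516.6, 165.7, 53.6]
tcp_rot: [3.141, 0.001, 0.108]
ft_force: [-0.2, -6.4, 0.5]
opening: 0.006
```

Emit:
drive_tool([
  {"dx": 0, "dy": 1, "dz": 0, "yaw": 0},
  {"dx": 0, "dy": 0, "dz": 0, "yaw": 0},
])

```text
t: 10.12
eef_pos: [516.5, 166.3, 53.6]
tcp_rot: [3.14, 0.001, 0.108]
ft_force: [-0.1, -9.0, 1.1]
opening: 0.002
```

Emit:
drive_tool([
  {"dx": 0, "dy": -6, "dz": 0, "yaw": 0},
  {"dx": 1, "dy": -15, "dz": 0, "yaw": 0},
  {"dx": 1, "dy": -15, "dz": 0, "yaw": 0},
  {"dx": -12, "dy": -2, "dz": 0, "yaw": 0},
  {"dx": -12, "dy": -1, "dz": 10, "yaw": 0},
])

```text
t: 10.53
eef_pos: [494.1, 127.2, 62.5]
tcp_rot: [-3.141, 0.002, 0.106]
ft_force: [-0.5, 0.4, 0.1]
opening: 0.006
```

Emit:
drive_tool([
  {"dx": 0, "dy": 0, "dz": 36, "yaw": 0},
  {"dx": 0, "dy": 0, "dz": 36, "yaw": 0},
  {"dx": 0, "dy": 0, "dz": 36, "yaw": 0},
  {"dx": 0, "dy": 0, "dz": 36, "yaw": 0},
])

```text
t: 10.87
eef_pos: [494.4, 128.0, 209.4]
tcp_rot: [-3.141, -0.0, 0.108]
ft_force: [0.9, -0.5, 0.1]
opening: 0.005
```

```bash
python3 - <<'E'
from h import *
np.set_printoptions(precision=1,suppress=True)
im=save('wrist','w13')
print(env.state()['t'],inv(env.state()['eef_pos']),env.state()['ft_force'])
for r in env.place_of('red_knob','wrist')[:2]: print(r['conf'],r['pixel'],inv(atz('wrist',r['pixel'],80)))
im=env.read_camera('scene');overlay('scene',im,1.4,'o13',(260,170,420,290))
E
```

```text
10.9167 [-42.6 -36.6 215.8] [ 1.1 -0.8  5.3]
0.69 [225.0, 175.4] [-15.5  17.1  80. ]
```

View pics/o13.png

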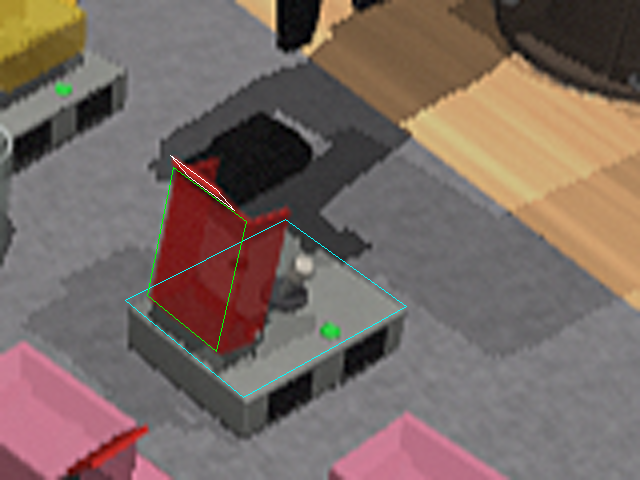

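View pics/w13.png

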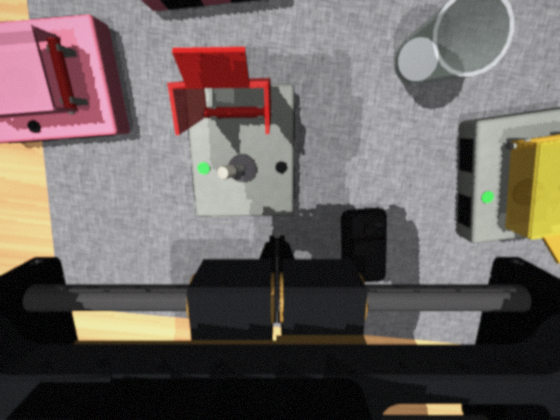

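Emit:
drive_tool([
  {"dx": 37, "dy": 13, "dz": 3, "yaw": 0},
  {"dx": 38, "dy": 13, "dz": 3, "yaw": 0},
  {"dx": 38, "dy": 14, "dz": 0, "yaw": 0},
  {"dx": 38, "dy": 13, "dz": 0, "yaw": 0},
  {"dx": 5, "dy": 1, "dz": 0, "yaw": 0},
])

```text
t: 11.43
eef_pos: [654.6, 183.5, 210.5]
tcp_rot: [-3.141, 0.001, 0.108]
ft_force: [1.7, -0.6, 0.5]
opening: 0.005
```

Emit:
drive_tool([
  {"dx": 0, "dy": 0, "dz": -20, "yaw": 0},
  {"dx": 0, "dy": 0, "dz": -20, "yaw": 0},
  {"dx": 0, "dy": 0, "dz": -14, "yaw": 0},
  {"dx": 0, "dy": 0, "dz": 0, "yaw": 0},
])

```text
t: 11.77
eef_pos: [648.8, 181.7, 154.7]
tcp_rot: [3.141, 0.007, 0.108]
ft_force: [0.6, 0.5, -0.6]
opening: 0.002
```

```bash
python3 - <<'E'
from h import *
np.set_printoptions(precision=1,suppress=True)
print(env.state()['t'],inv(env.state()['eef_pos']),env.state()['ft_force'])
im=env.read_camera('scene');overlay('scene',im,1.4,'o14',(260,170,420,290))
E
```

```text
11.7667 [114.1  -0.1 154.7] [ 0.6  0.5 -0.6]
```

View pics/o14.png

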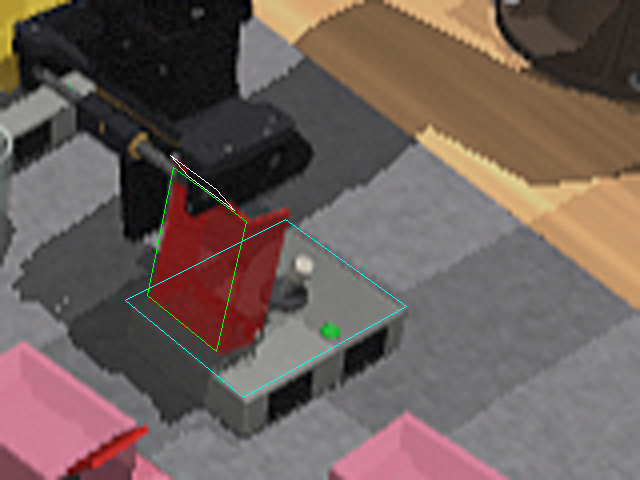

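Emit:
drive_tool([
  {"dx": -10, "dy": -1, "dz": 2, "yaw": 0},
  {"dx": -10, "dy": -1, "dz": 2, "yaw": 0},
  {"dx": -7, "dy": -1, "dz": 0, "yaw": 0},
  {"dx": -7, "dy": -1, "dz": 0, "yaw": 0},
  {"dx": -7, "dy": 0, "dz": 0, "yaw": 0},
])

```text
t: 12.23
eef_pos: [609.4, 177.9, 164.1]
tcp_rot: [3.142, -0.001, 0.108]
ft_force: [0.9, -0.3, -0.4]
opening: 0.003
```

Emit:
drive_tool([
  {"dx": -6, "dy": -1, "dz": 0, "yaw": 0},
  {"dx": -5, "dy": -1, "dz": 0, "yaw": 0},
  {"dx": -3, "dy": 0, "dz": 0, "yaw": 0},
])

```text
t: 12.48
eef_pos: [595.1, 175.9, 163.8]
tcp_rot: [3.141, 0.0, 0.108]
ft_force: [0.3, -0.4, -0.7]
opening: 0.006
```

```bash
python3 - <<'E'
from h import *
np.set_printoptions(precision=1,suppress=True)
print(env.state()['t'],inv(env.state()['eef_pos']),env.state()['ft_force'])
im=env.read_camera('scene');overlay('scene',im,1.15,'o15',(260,170,420,290))
E
```

```text
12.4833 [ 60.2  -0.  163.8] [ 0.3 -0.4 -0.7]
```

View pics/o15.png

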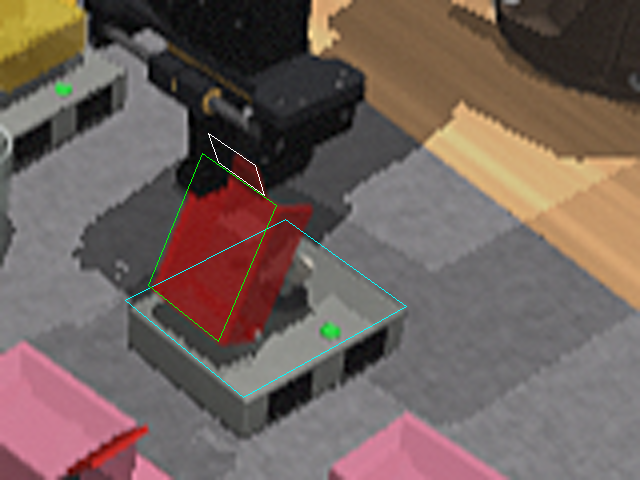

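Emit:
drive_tool([
  {"dx": -4, "dy": 0, "dz": 0, "yaw": 0},
  {"dx": -4, "dy": -1, "dz": 0, "yaw": 0},
  {"dx": 12, "dy": 1, "dz": 0, "yaw": 0},
  {"dx": 20, "dy": 2, "dz": 0, "yaw": 0},
])

```text
t: 12.87
eef_pos: [618.8, 178.1, 164.0]
tcp_rot: [3.141, 0.001, 0.108]
ft_force: [-0.2, 0.2, 0.5]
opening: 0.003
```

```bash
python3 - <<'E'
from h import *
np.set_printoptions(precision=1,suppress=True)
print(env.state()['t'],inv(env.state()['eef_pos']),env.state()['ft_force'])
im=env.read_camera('scene');overlay('scene',im,1.0,'o16',(260,170,420,290))
E
```

```text
12.8667 [ 83.9  -0.4 164. ] [-0.2  0.2  0.5]
```

View pics/o16.png

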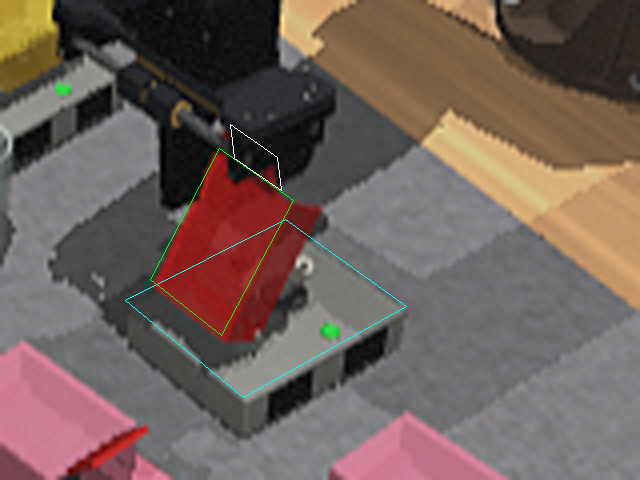

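Guard at about 1.03, free of the finger; I'll wait and back away further.

Emit:
drive_tool([
  {"dx": 15, "dy": 2, "dz": 0, "yaw": 0},
  {"dx": 0, "dy": 0, "dz": 0, "yaw": 0},
  {"dx": 0, "dy": 0, "dz": 0, "yaw": 0},
  {"dx": 0, "dy": 0, "dz": 0, "yaw": 0},
  {"dx": 0, "dy": 0, "dz": 0, "yaw": 0},
])

```text
t: 13.33
eef_pos: [634.0, 180.0, 163.7]
tcp_rot: [3.141, 0.0, 0.108]
ft_force: [0.0, -0.1, -0.2]
opening: 0.004
```

```bash
python3 - <<'E'
from h import *
np.set_printoptions(precision=1,suppress=True)
print(env.state()['t'],inv(env.state()['eef_pos']),env.state()['ft_force'])
im=env.read_camera('scene');overlay('scene',im,.9,'o17',(260,170,420,290))
E
```

```text
13.3333 [ 99.3  -0.2 163.7] [ 0.  -0.1 -0.2]
```

View pics/o17.png

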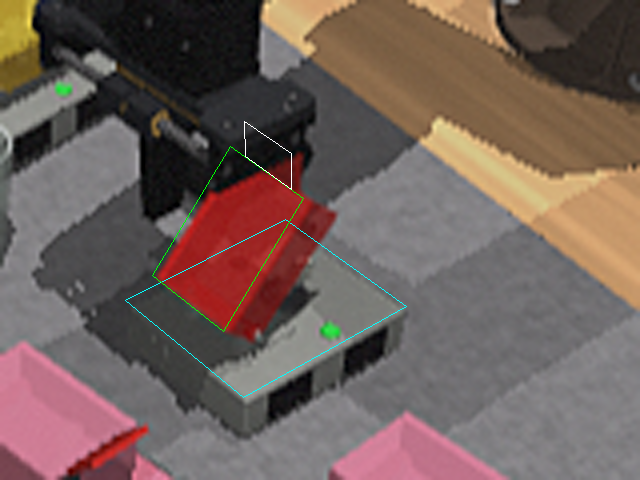

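Falling on its own (about 0.75). I'll wait on.

Emit:
drive_tool([
  {"dx": 10, "dy": 1, "dz": 10, "yaw": 0},
  {"dx": 0, "dy": 0, "dz": 30, "yaw": 0},
  {"dx": 0, "dy": 0, "dz": 30, "yaw": 0},
  {"dx": 0, "dy": 0, "dz": 0, "yaw": 0},
  {"dx": 0, "dy": 0, "dz": 0, "yaw": 0},
])

```text
t: 13.8
eef_pos: [644.9, 181.2, 235.4]
tcp_rot: [-3.141, -0.003, 0.108]
ft_force: [0.4, -0.1, -0.8]
opening: 0.001
```

Emit:
drive_tool([
  {"dx": 0, "dy": 0, "dz": 0, "yaw": 0},
  {"dx": 0, "dy": 0, "dz": 0, "yaw": 0},
  {"dx": 0, "dy": 0, "dz": 0, "yaw": 0},
  {"dx": 0, "dy": 0, "dz": 0, "yaw": 0},
  {"dx": 0, "dy": 0, "dz": 0, "yaw": 0},
])

```text
t: 14.22
eef_pos: [644.6, 181.1, 233.0]
tcp_rot: [3.141, 0.001, 0.108]
ft_force: [0.1, -0.5, 0.1]
opening: 0.004
```

Emit:
drive_tool([
  {"dx": 0, "dy": 0, "dz": 0, "yaw": 0},
  {"dx": 0, "dy": 0, "dz": 0, "yaw": 0},
  {"dx": 0, "dy": 0, "dz": 0, "yaw": 0},
  {"dx": 0, "dy": 0, "dz": 0, "yaw": 0},
  {"dx": 0, "dy": 0, "dz": 0, "yaw": 0},
])

```text
t: 14.63
eef_pos: [644.7, 181.1, 233.7]
tcp_rot: [3.142, -0.0, 0.108]
ft_force: [0.5, 0.2, -0.5]
opening: 0.003
```

```bash
python3 - <<'E'
from h import *
np.set_printoptions(precision=1,suppress=True)
print(env.state()['t'],inv(env.state()['eef_pos']),env.state()['ft_force'])
im=save('scene','s18');overlay('scene',im,0,'o18',(260,170,420,290))
E
```

```text
14.6333 [110.   -0.3 233.7] [ 0.5  0.2 -0.5]
```

View pics/o18.png

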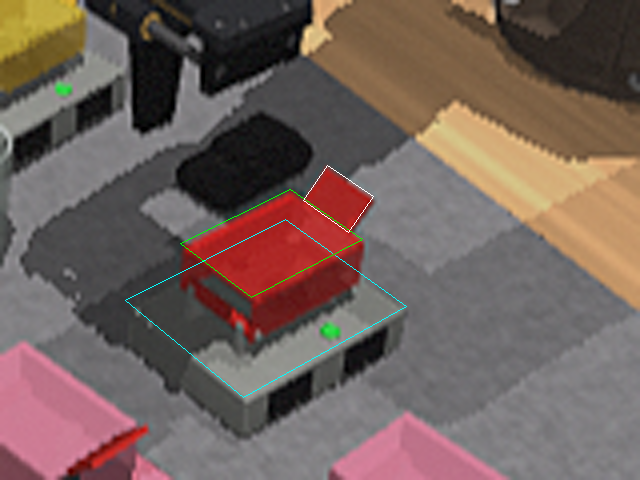

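View pics/s18.png

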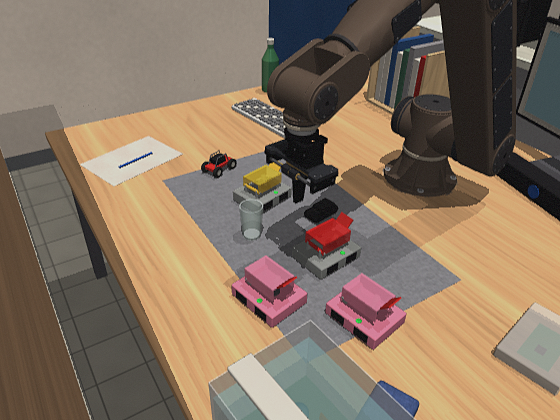

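```bash
python3 -c "
from cell import env
print(env.job_done())"
```

```text
the job is handed in; nothing more can be done
None
```

The red box is switched on and its guard is shut again. I handed the job in at about 14.6 s of the 58 s allowed.

- **Guard up:** I pushed the guard up by its lip with the closed fingertips until it leaned back on its stop at about 1.4, where it stayed by itself.
- **Toggle over:** I pushed it to its stop at the green-dot side, where the force rose to 9 N. The knob then measured about 17 mm to the left of centre, against 16 mm expected for fully on.
- **Guard shut:** I nudged the guard from behind to just under 1.1 and pulled the finger away. It fell shut on its own, and the last picture matches the shut outline.

Two pushes jammed briefly, and I mended both:
- **Lip:** the first push reached about 15 N sideways.
- **Knob:** the first push slid up on the tapered fingertip and reached about 42 N upward on the tool. I backed off, lowered the tip and repeated it. That force was on the fingers, not the arm or gripper body, and it stayed well under the 120 N wrist limit.

In the last picture the red box still sits on its original outline. The yellow box, glass, mouse and buggy look undisturbed, though I compared them only by eye. The wrist camera's estimate of the box's y was about 6 mm from the top camera's; I used a value between them, and it fitted the scene pictures. I did not check the toggle again once the guard was shut.

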